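# Clear the stacked laundry things off the detergent bucket

## Task

Somebody has stacked the laundry things on the lid of the detergent bucket, so it cannot be opened. Take the stacks apart and put each thing back upright in its own place on the cart: the soap bar down in the ribbed soap dish, the stain brush, bristles down, in the long metal tray, the dosing cup in the round saucer, and the tin squarely in the middle of the square rubber mat. Leave the bucket standing where it is.

Things in the scene. Friction and masses are not known exactly. Their poses are not given: they have to be found in the camera images.
- bucket: Closed white detergent bucket, 2.4 kg, loose on the cart deck (z = 0); flat blue-grey hinged lid 170 (x) x 250 (y), top 120 above the deck. Origin: centre of the underside. At the start two stacks of two stand on the lid, 64 to either side of its centre along y. On the deck before it, not part of the job: three clothespegs and a chrome clip, under 20 high.
- soap_bar: Cream-coloured laundry soap bar, 88 (its x) x 64 (its y) x 36 high, rounded edges, about 0.2 kg; starts as the lower thing of one stack. Origin: centre of the underside; z up.
- tin: Closed square bare-metal tin, 66 x 66 x 36 high, about 0.16 kg; starts as the lower thing of the other stack. Origin: centre of the underside; x and y along its sides, z up.
- brush: Black plastic stain brush without a long handle, 108 (its x) x 40 (its y) x 46 high overall: back block 108 x 40 from 24 to 44 above the bristle ends, below it the stiff bristle field 94 x 32; about 0.07 kg; starts bristles down on top of one of the stacks. Origin: centre of the underside (bristle ends); z up.
- cup: White plastic dosing cup, open at the top, round, 50 high, outside diameter 44 at the foot and 55 at the rim, wall 2.5; about 0.03 kg; starts upright on top of the other stack. Origin: centre of the underside; z up.
- soap_dish: White plastic soap dish fixed on the deck, home of the soap bar: rectangular, 118 (its x) x 92 (its y), rim 18 high, wall 4 (inside 110 x 84); four low ribs across it on which the bar lies with its underside 7 above the deck. Origin: centre of the underside; z up.
- brush_tray: Long low metal drip tray fixed on the deck, home of the brush: 140 (its x) x 70 (its y), rim 12 high, wall and floor 3 (inside 134 x 64). Origin: centre of the underside; z up.
- saucer: Round white saucer fixed on the deck, home of the cup: 94 across the rim, 12 high, floor 4 thick, flat floor about 74 across. Origin: centre of the underside; z up.
- mat: Square dark ribbed rubber mat fixed on the deck, home of the tin: 90 x 90 x 5 thick. Origin: centre of the underside; x and y along its sides, z up.
Things that resemble listed ones, but are neither listed nor needed, are in the scene too. Leave any orange look-alike of the soap_bar alone.

How it is judged:
By the outcome, as a careful person would: the job done as asked, in the order asked, and still so for the second after the job is handed in, with the robot touching nothing.
It also fails if it takes over 109 s, if anything falls off the work surface, if the arm or the gripper's body presses on something with over 40 N, if the wrist force passes 120 N, or if a joint passes its speed limit or range.

## Robot

A 6-joint arm with a two-finger parallel gripper is mounted at the origin on the work surface. World frame = base frame: x ahead of the robot, y to its left, z up, the work surface at z = 0. Lengths are in mm, angles in degrees, forces in N, time in s.
With the tool pointing down it reaches from about 300 to 850 mm from the base axis. Payload 4.2 kg.
Tool frame: the origin (TCP) lies midway between the tips of the shut fingers; the grasp point (between the pads) lies 19 mm behind it; z points along the fingers, y is the line along which they close (so a half turn about z gives the same grasp; the last joint's range is limited). The gripper opens to 91 mm and grips with 3 to 60 N. Pads are 32 mm wide; open, the fingers measure 118 mm over their backs; the gripper's body (76 mm by 178 mm) begins 60 mm behind the grasp point.
Start: joints at [64.687, 18.312, 89.639, -0, 72.044, -1.146], TCP at [235.411, 524.619, 213.976] pointing down, gripper open.
Joint ranges: [-177.97, 177.97], [-48.28, 115.42], [12.27, 149.76], [-77.06, 257.06], [2.81, 150.46], [-146.56, 146.56]. Speed limits (degrees/s): [147.25, 147.25, 180, 180, 180, 180].

## Interface

Orientations are given as [roll, pitch, yaw] about the fixed x, y, z axes, in that order (R = Rz(yaw) Ry(pitch) Rx(roll)).
In Python, from workcell import env gives the robot as it stands.
- The arm moves only by the shell command python3 -m jog 'ROWS' [FORCE]. ROWS is a JSON object of lists of equal length, an entry for each row: "jaw": the finger opening in mm, from 0 to 91.2; "slide": the shift along the tool's x, y, z in units of 30 mm (1.0 is 30 mm), a list of three; "spin": the turn about the tool's z in units of 8 degrees (1.0 is 8 degrees). In form: {"jaw": [jaw, ...], "slide": [[dx, dy, dz], ...], "spin": [spin, ...]}. A call has 1 to 10 rows; each row shifts and turns the commanded pose from where the row before left it, along the tool's axes as they then stand; what a row does not reach is not made up. A row lasts 1/10 s, in which the tool goes at most 50 mm and 8.59 degrees, less where a joint would pass 70% of its speed; a pose out of reach is approached as far as the arm can. A call is refused whole if a number of a shift passes 1 or a number of a turn 1, either way. A call with a gripper value outside its range is refused whole. The fingers move at their own pace and stop on an object; FORCE is the grip in N (left out, the last holds). Time passes only in rows, so rows that do not move let the fingers close. It gives the time, the measured TCP pose, the force, the opening and the grip force at its end, in the units of the state.
- env.state(): the state, without advancing time (a new reading comes with each control period).
- env.grab_frame(name): name is "side" or "top" or "wrist"; returns the picture (480x640x3 uint8, red, green, blue); there is no depth.
- env.camera_model(name): a dict with "fx", "fy", "cx", "cy" (pixels), "D" ([k1, k2, p1, p2, k3] as OpenCV has them; the pictures are not rectified), "camera_from_world" (4x4, takes a point from world to camera coordinates). Camera axes: x right, y up, looking along -z (the intrinsics and any distortion apply to the point x, -y, -z); pixel columns grow to the right and rows downward; lengths in mm; the calibration is good to about 2 mm. A picture is of the moment at which its call begins: read the wrist's pose just before it. camera_model takes no time and is no camera call; for the wrist camera it gives the pose at the moment of the call.
- env.job_done(): hands the job in; it is judged then, once.
The state is a dict: "time_s": time; "qpos": joint angles; "qvel": joint speeds; "effort": joint torques, N m; "ee_pos": TCP position; "ee_rot": TCP orientation; "force": force on the tool from outside, world axes, zero at the start; "torque": the same for the moment, N m; "gripper_width": finger opening in mm; "gripper_force": force on a finger pad.
Only numpy, scipy, OpenCV 4.12 (cv2) and the standard library are available. Lean on these libraries where they do the work, as an engineer would, in place of code of your own. Each camera call takes 0.05 s, during which the arm holds its last target. There are 200 camera calls.

## Working session

There is one attempt and no reset: what is moved stays moved. The work goes in short steps, Python scripts to look and compute and a shell command to move; the robot and the scene stay as the last step left them, time stands still between calls to the robot, and variables do not carry over. Pictures are saved under pics/ and viewed, at most 14 in all, crops included, and the job is handed in when it is done.

```bash
ls; mkdir -p pics; cat > h.py <<'E'
import numpy as np, cv2
from workcell import env
def snap(name,fn):
    im=env.grab_frame(name); cv2.imwrite(f'pics/{fn}.png',im[:,:,::-1]); return im
def ray(m,px):
    K=np.array([[m['fx'],0,m['cx']],[0,m['fy'],m['cy']],[0,0,1]])
    u=cv2.undistortPoints(np.array(px,float).reshape(-1,1,2),K,np.array(m['D'],float)).reshape(-1,2)
    T=np.array(m['camera_from_world']);R=T[:3,:3];c=-R.T@T[:3,3]
    d=np.c_[u[:,0],-u[:,1],-np.ones(len(u))]@R
    return c,d
def onz(m,px,z):
    c,d=ray(m,px); return (c+d*((z-c[2])/d[:,2])[:,None])
def proj(m,P):
    K=np.array([[m['fx'],0,m['cx']],[0,m['fy'],m['cy']],[0,0,1]])
    T=np.array(m['camera_from_world']);q=np.array(P,float).reshape(-1,3)@T[:3,:3].T+T[:3,3]
    q=q*[1,-1,-1]
    return cv2.projectPoints(q,np.zeros(3),np.zeros(3),K,np.array(m['D'],float))[0].reshape(-1,2)
E
python3 - <<'E'
from h import *
print(env.state())
for n in ('top','side'):
    snap(n,n+'0'); m=env.camera_model(n); T=np.array(m['camera_from_world']); print(n,-T[:3,:3].T@T[:3,3],m['fx'])
E
```

```text
pics
{'time_s': 0.0, 'qpos': array([ 6.46866384e+01,  1.83509500e+01,  8.97072966e+01, -8.66804598e-04,
        7.20423134e+01, -1.14636959e+00]), 'qvel': array([ 0.00961881,  0.12052088, -0.06476684, -0.01384631, -0.03710203,
        0.10531319]), 'effort': array([-2.11393060e-03, -4.12464988e+01, -2.31969255e+01,  7.28044426e-02,
        4.54474089e-02, -1.46208849e-04]), 'ee_pos': array([235.19502061, 524.14370767, 213.12116445]), 'ee_rot': array([-1.79899444e+02, -1.18792110e-03,  1.55833275e+02]), 'force': array([0.27879994, 0.75950239, 0.34634321]), 'torque': array([ 0.02796028,  0.03893101, -0.00593987]), 'gripper_force': 0.0, 'gripper_width': 91.33585626716412}
top [ 412.31435683   14.02011726 1288.07946137] 561.1577746938788
side [ 145.21960406 -822.40452635  771.04880486] 524.4802420485761
```

View pics/top0.png

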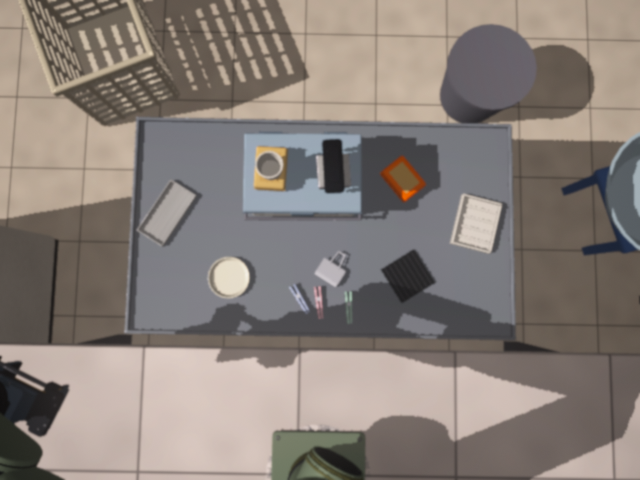

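View pics/side0.png

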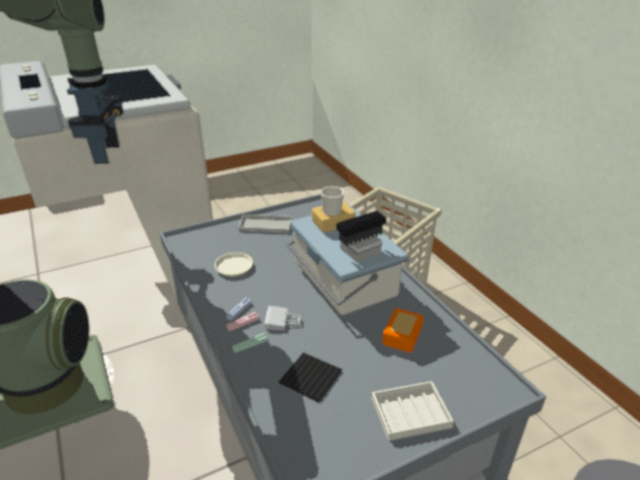

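Top view: the cup (270,163) is on the cream soap (270,170). The brush (333,166) is on the tin (322,172). The tray is at (167,212), the saucer at (230,277), the mat at (408,276), the dish at (478,222), and the orange decoy at (403,178). The side view agrees, and the arm is clear of the scene. Next I'll measure the homes and stacks.

```bash
cat > m1.py <<'E'
from h import *
im=cv2.imread('pics/top0.png'); m=env.camera_model('top')
g=im.astype(int); hsv=cv2.cvtColor(im,cv2.COLOR_BGR2HSV)
def comp(mask,roi):
    x0,y0,x1,y1=roi; k=np.zeros(mask.shape,np.uint8); k[y0:y1,x0:x1]=mask[y0:y1,x0:x1]
    c=max(cv2.findContours(k,cv2.RETR_EXTERNAL,cv2.CHAIN_APPROX_NONE)[0],key=cv2.contourArea); return c.reshape(-1,2)
def rect(name,mask,roi,z):
    c=comp(mask.astype(np.uint8),roi); P=onz(m,c,z)[:,:2].astype(np.float32)
    r=cv2.minAreaRect(P); print(name,np.round(r[0],1),np.round(r[1],1),round(r[2],1))
V=hsv[...,2];S=hsv[...,1]
for px in [(478,222),(167,212),(230,277),(408,276),(333,166),(320,175),(270,185),(262,185),(300,200),(200,270),(450,280),(270,155),(155,225),(403,175)]:
    print(px,im[px[1],px[0]],hsv[px[1],px[0]])
warm=(g[...,2]>=g[...,0])   # red>=blue: white things vs bluish deck
rect('dish',(warm&(V>110)),(435,180,510,262),18)
rect('saucer',(warm&(V>110)),(200,250,260,305),12)
rect('mat',(V<50),(375,245,440,305),5)
rect('brush',(V<55),(318,130,350,200),120+36+44)
rect('soap',((S>70)&(hsv[...,0]<30)),(245,135,300,195),156)
rect('lid',((V>120)&(S>40)&(hsv[...,0]>90)),(235,128,370,222),120)
big=np.hstack([cv2.resize(im[125:225,235:375],None,fx=4,fy=4,interpolation=cv2.INTER_CUBIC),cv2.resize(im[175:275,130:200],None,fx=3.2,fy=4)[:400]]);cv2.imwrite('pics/c1.png',big);print(big.shape)
E
python3 m1.py
```

```text
(478, 222) [197 207 217] [ 15  24 217]
(167, 212) [162 166 172] [ 12  15 172]
(230, 277) [203 221 229] [ 21  29 229]
(408, 276) [48 46 49] [160  16  49]
(333, 166) [36 33 35] [140  21  36]
(320, 175) [169 172 179] [  9  14 179]
(270, 185) [107 176 214] [ 19 128 214]
(262, 185) [106 174 212] [ 19 128 212]
(300, 200) [184 170 157] [106  37 184]
(200, 270) [135 129 129] [120  11 135]
(450, 280) [130 123 123] [120  14 130]
(270, 155) [ 93  99 105] [ 15  29 105]
(155, 225) [162 166 173] [ 11  16 173]
(403, 175) [ 53  91 116] [ 18 138 116]
dish [ 571.9 -351.4] [ 99.7 125.4] 76.1
saucer [437.3 210.2] [97.2 95.1] 1.8
mat [ 447.5 -197.8] [85.5 87.3] 32.6
brush [657.8 -18.5] [103.2  36.7] 3.6
soap [659.9 109.5] [64.1 90. ] 87.7
lid [574.9  44.3] [ 4.2 44.1] 1.1
(400, 784, 3)
```

View pics/c1.png

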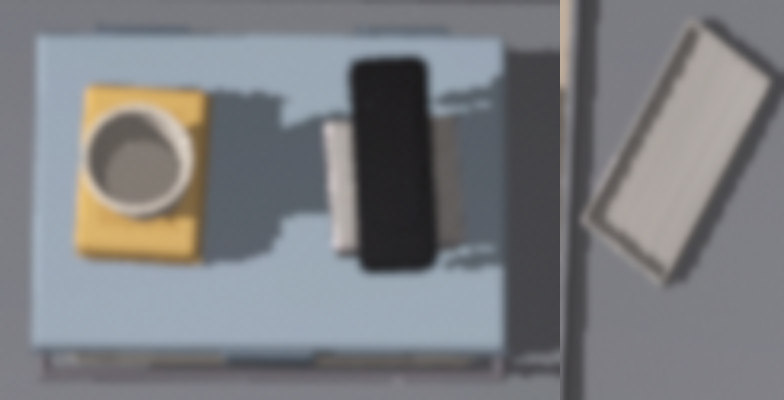

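The crop shows the cup rim centred at crop (137,160), on the soap. The brush lies roughly along x, across a tin whose corners are visible at (325,121), (335,248) and (465,245). The tray corners are also clear.

```bash
cat > plan.py <<'E'
import sys; from h import *
s=env.state(); x,y,z,yaw=map(float,sys.argv[1:5])
p=s['ee_pos']; a=(yaw-s['ee_rot'][2]+180)%360-180; t=np.radians(yaw)
d=np.array([x,y,z])-p
print('pos',p.round(1),'rot',s['ee_rot'].round(1),'w',round(s['gripper_width'],1),'t',round(s['time_s'],1))
print('spin',round(-a/8,2),'slide',np.round([d[:2]@[np.cos(t),np.sin(t)],d[:2]@[np.sin(t),-np.cos(t)],-d[2]],1)/30)
E
python3 - <<'E'
from h import *
m=env.camera_model('top')
def q(n,px,z):
    P=onz(m,np.array(px)-0.4,z)[:,:2]; r=cv2.minAreaRect(P.astype(np.float32)); print(n,P.mean(0).round(1),np.round(r[1],1),round(r[2],1))
q('tray',[(172.8,179.5),(197.2,195),(162.8,246.2),(137.2,229.2)],12)
q('tin',[(316.25,155.25),(318.75,187),(349.5,154.5),(351.25,186.3)],156)
print('cup',onz(m,[(268.9,164.6)],206))
im=cv2.imread('pics/top0.png')
b,g,r=[im[...,i].astype(int) for i in range(3)]
# tray edge vs deck: red - blue
k=((r-b>3)).astype(np.uint8); k2=np.zeros_like(k);k2[172:252,137:202]=k[172:252,137:202]
c=max(cv2.findContours(k2,0,1)[0],key=cv2.contourArea).reshape(-1,2); R=cv2.minAreaRect(onz(m,c,12)[:,:2].astype(np.float32)); print(R)
s=env.camera_model('wrist'); T=np.array(s['camera_from_world']); print('wristcam',-T[:3,:3].T@T[:3,3],s['fx'])
E
python3 plan.py 659 109 230 180
```

```text
tray [584.  354.8] [ 71.1 140.2] 58.5
tin [657.5 -20.5] [66.5 70.1] 2.5
cup [[655.52608386 108.0784669  206.        ]]
((583.5173950195312, 356.7854919433594), (73.19682312011719, 141.2450714111328), 58.68220901489258)
wristcam [176.09762258 551.30216389 384.25127515] 379.2353892362011
pos [235.2 524.2 213.2] rot [-179.9   -0.   155.8] w 91.5 t 0.1
spin -3.02 slide [-14.12666667 -13.84        -0.56      ]
```

```bash
python3 -m jog '{"jaw":[91,91,91,91,91,91,91,91,91,91],"slide":[[0,0,-1],[0,0,-1],[0,0,-1],[-1,-1,0],[-1,-1,0],[-1,-1,0],[-1,-1,0],[-1,-1,0],[-1,-1,0],[-1,-1,0]],"spin":[-1,-1,-1,0,0,0,0,0,0,0]}' 8
python3 -m jog '{"jaw":[91,91,91,91,91,91,91,91,91],"slide":[[-1,-1,0],[-1,-1,0],[-1,-1,0],[-1,-1,0],[-1,-1,0],[-1,-1,0],[-1,-0.8,0],[0,0,0],[0,0,0]],"spin":[0,0,0,0,0,0,0,0,0]}'
python3 plan.py 655.5 108 172 180
python3 -c "
from h import *
snap('wrist','w1')"
```

```text
time_s: 1.1
ee_pos: [445.6, 312.5, 303.6]
ee_rot: [-180.0, -0.0, 179.8]
force: [0.0, 0.5, 0.6]
gripper_width: 90.9
gripper_force: 0.0
time_s: 2.0
ee_pos: [654.2, 108.9, 302.8]
ee_rot: [180.0, -0.1, 179.7]
force: [-1.0, 0.6, 0.0]
gripper_width: 91.1
gripper_force: 0.0
pos [654.2 108.9 302.8] rot [ 1.800e+02 -1.000e-01  1.797e+02] w 91.1 t 2.0
spin -0.03 slide [-0.04333333 -0.03        4.36      ]
```

View pics/w1.png

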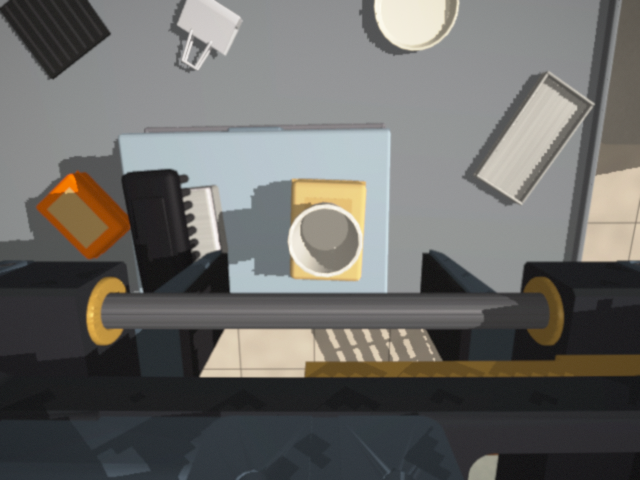

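The wrist view shows the cup rim at (325,240) on the soap (corners about (292,180) and (366,181)), between the fingers. I'll cross-check it against the top camera.

```bash
python3 - <<'E'
from h import *
m=env.camera_model('wrist')
print('cup',onz(m,[(325,240)],206).round(1)); 
print('soap corners',onz(m,[(292,180),(366,181),(363,280),(291,279)],154).round(1))
t=onz(m,[(549,73),(593,104),(520,203),(476,174)],12);print('tray',t.mean(0).round(1),cv2.minAreaRect(t[:,:2].astype(np.float32)))
print('saucer',onz(m,[(416,8)],12).round(1),'lid',onz(m,[(121,135),(390,130)],120).round(1))
E
```

```text
cup [[657.4 109.7 206. ]]
soap corners [[618.6  82.1 154. ]
 [619.6 144.3 154. ]
 [707.8 143.6 154. ]
 [706.6  79.1 154. ]]
tray [585.1 358.4  12. ] ((584.643798828125, 358.0782775878906), (67.81594848632812, 137.8383331298828), 58.00499725341797)
saucer [[443.4 210.9  12. ]] lid [[580.2 -75.3 120. ]
 [577.1 168.7 120. ]]
```

```bash
python3 -m jog '{"jaw":[91,91,91,91,91,91,50,50,50,50],"slide":[[-0.08,0.02,1],[0,0,1],[0,0,1],[0,0,0.9],[0,0,0.53],[0,0,0],[0,0,0],[0,0,0],[0,0,0],[0,0,0]],"spin":[0,0,0,0,0,0,0,0,0,0]}' 8
python3 -m jog '{"jaw":[40,40,40,40,40,40],"slide":[[0,0,0],[0,0,0],[0,0,0],[0,0,0],[0,0,0],[0,0,0]],"spin":[0,0,0,0,0,0]}' 8
```

```text
time_s: 3.05
ee_pos: [657.0, 110.1, 172.1]
ee_rot: [180.0, 0.1, 179.8]
force: [0.5, -0.2, -0.1]
gripper_width: 62.0
gripper_force: 0.0
time_s: 3.65
ee_pos: [656.9, 110.0, 171.6]
ee_rot: [180.0, 0.1, 179.8]
force: [-1.8, -1.0, 4.9]
gripper_width: 55.1
gripper_force: 8.0
```

```bash
python3 -m jog '{"jaw":[40,40,40,40,40,40,40,40,40,40],"slide":[[0,0,-0.5],[0,0,-1],[0,0,-1],[1,0.4,0],[1,0.5,0],[1,0.5,0],[1,0.5,0],[1,0.5,0],[1,0.5,0],[1,0.4,0]],"spin":[0,0,0,0,0,0,0,0,0,0]}'
python3 -m jog '{"jaw":[40,40,40,40,40,40],"slide":[[0.27,0,1],[0,0,1],[0,0,1],[0,0,1],[0,0,0],[0,0,0]],"spin":[0,0,0,0,0,0]}'
python3 plan.py 439 210.5 20 180
python3 -c "
from h import *
snap('top','t2')
im=cv2.imread('pics/t2.png');w=cv2.imread('pics/w1.png') if 0 else env.grab_frame('wrist')[:,:,::-1]
cv2.imwrite('pics/c2.png',np.hstack([cv2.resize(im[210:330,160:310],None,fx=2.6,fy=2.6)[:312],cv2.resize(w,(400,300))] if 0 else [cv2.resize(im[210:330,160:310],(400,320)),cv2.resize(w,(400,320))]))"
```

```text
time_s: 4.65
ee_pos: [445.3, 210.1, 245.2]
ee_rot: [-180.0, -0.1, 179.8]
force: [0.3, 1.5, -0.1]
gripper_width: 54.3
gripper_force: 8.0
time_s: 5.25
ee_pos: [438.7, 209.6, 126.0]
ee_rot: [-180.0, -0.1, 179.8]
force: [0.9, -0.2, 0.8]
gripper_width: 54.5
gripper_force: 8.0
pos [438.7 209.6 126. ] rot [-1.800e+02 -1.000e-01  1.798e+02] w 54.5 t 5.2
spin -0.02 slide [-0.01        0.03        3.53333333]
```

View pics/c2.png

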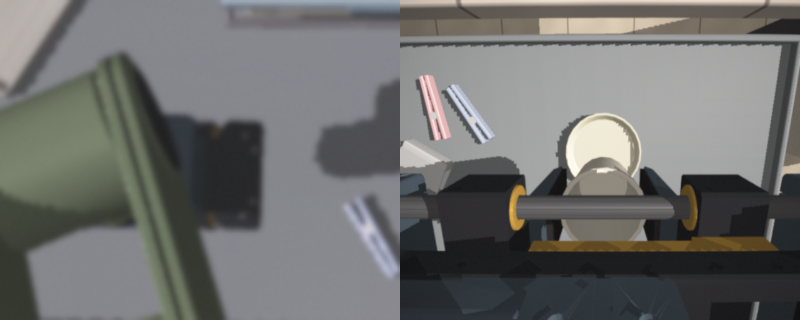

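The cup is upright in the jaws. In the wrist picture the saucer spans columns ≈267–384 with its top at row ≈170, so I'll compute its centre from that.

```bash
python3 - <<'E'
from h import *
m=env.camera_model('wrist')
print(onz(m,[(267,228),(384,228),(325.5,170)],12).round(1))
E
```

```text
[[439.  165.3  12. ]
 [439.4 255.9  12. ]
 [394.8 210.7  12. ]]
```

```bash
python3 -m jog '{"jaw":[40,40,40,40,40,40],"slide":[[-0.04,0.03,1],[0,0,1],[0,0,1],[0,0,0.4],[0,0,0.1],[0,0,0]],"spin":[0,0,0,0,0,0]}'
```

```text
time_s: 5.95
ee_pos: [441.0, 210.9, 22.0]
ee_rot: [180.0, 0.1, 179.8]
force: [-0.0, 0.1, 0.1]
gripper_width: 54.7
gripper_force: 8.0
```

```bash
python3 -m jog '{"jaw":[40,40,40,40],"slide":[[0,0,0.05],[0,0,0.02],[0,0,0],[0,0,0]],"spin":[0,0,0,0]}'
python3 -m jog '{"jaw":[70,91,91,91,91,91,91,91,91,91],"slide":[[0,0,0],[0,0,0],[0,0,0],[0,0,-0.3],[0,0,-1],[0,0,-1],[0,0,-1],[0,0,-1],[0,0,-1],[0,0,-1]],"spin":[0,0,0,0,0,0,0,0,0,0]}'
python3 -m jog '{"jaw":[91,91,91,91,91,91,91,91,91,91],"slide":[[0,0,-1],[0,0,-1],[0,0,-1],[-1,-1,0],[-1,-1,0],[-1,-1,0],[-1,-1,0],[-1,-1,0],[-1,-1,0],[0,-1,0]],"spin":[0,0,0,0,0,0,0,0,0,0]}'
python3 plan.py 657.8 -19 300 183.6
python3 -c "
from h import *
snap('side','s3');im=env.grab_frame('wrist')[:,:,::-1];cv2.imwrite('pics/w3.png',im)
s=cv2.imread('pics/s3.png');cv2.imwrite('pics/c3.png',np.hstack([s[180:360,180:420],]))"
```

```text
time_s: 6.35
ee_pos: [440.6, 210.8, 19.7]
ee_rot: [180.0, 0.1, 179.8]
force: [-0.3, 0.1, 3.0]
gripper_width: 54.9
gripper_force: 8.0
time_s: 7.35
ee_pos: [439.7, 210.4, 209.9]
ee_rot: [180.0, 0.0, 179.8]
force: [0.4, 0.2, -1.1]
gripper_width: 90.9
gripper_force: 0.0
time_s: 8.35
ee_pos: [621.9, -1.7, 296.9]
ee_rot: [-180.0, 0.0, 179.8]
force: [0.4, -0.1, 0.2]
gripper_width: 91.0
gripper_force: 0.0
pos [621.9  -1.7 296.9] rot [-180.     0.   179.8] w 91.0 t 8.3
spin -0.47 slide [-1.15666667 -0.65333333 -0.10333333]
```

View pics/s3.png

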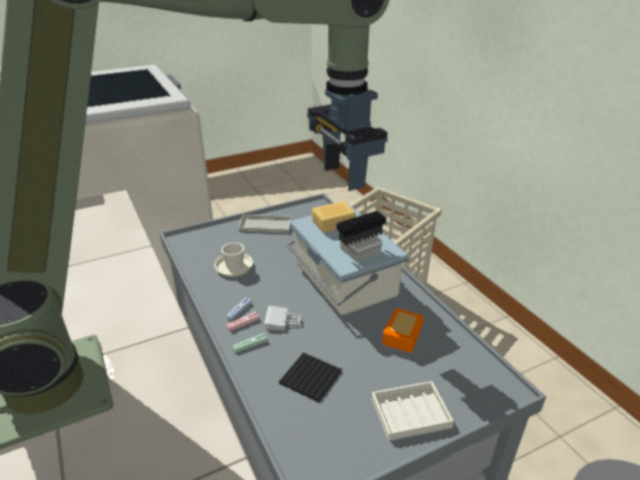

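View pics/w3.png

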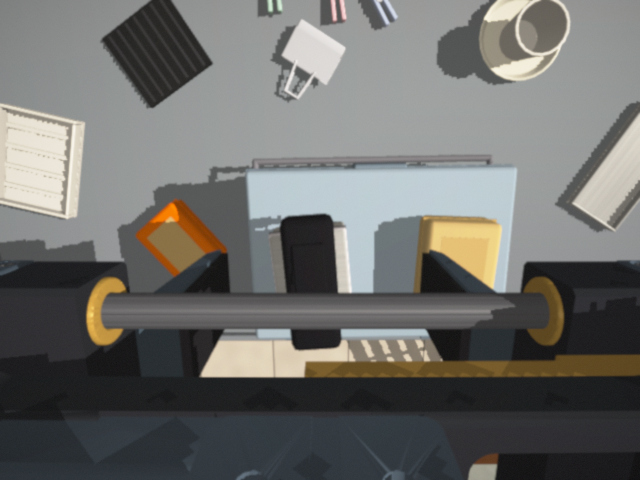

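The side view shows the cup upright in the saucer at (233,255). In the wrist view the brush edges run (281,222)→(292,345) and (331,222)→(341,345).

```bash
python3 - <<'E'
from h import *
m=env.camera_model('wrist')
P=onz(m,[(281,218),(331,214),(341,347),(292,349)],202)[:,:2];print(P.round(1),P.mean(0).round(1),np.degrees(np.arctan2(*(P[2]-P[1]+P[3]-P[0])[::-1])))
P=onz(m,[(270,230),(348,225)],156);print('tin near edge',P.round(1))
E
```

```text
[[ 6.065e+02 -3.520e+01]
 [ 6.039e+02  6.000e-01]
 [ 7.093e+02  8.000e+00]
 [ 7.108e+02 -3.030e+01]] [657.6 -14.2] 3.3621763783666267
tin near edge [[625.7 -50.4 156. ]
 [621.9  15.5 156. ]]
```

```bash
python3 -m jog '{"jaw":[91,91,91,91,91,91,91,30,30,30],"slide":[[0,0,0],[-1,-0.5,0],[-0.17,-0.07,1],[0,0,1],[0,0,1],[0,0,1],[0,0,0.15],[0,0,0],[0,0,0],[0,0,0]],"spin":[-0.46,0,0,0,0,0,0,0,0,0]}' 10
python3 -m jog '{"jaw":[30,30,30,30,30,30,30,30],"slide":[[0,0,0],[0,0,0],[0,0,0],[0,0,0],[0,0,0],[0,0,0],[0,0,0],[0,0,0]],"spin":[0,0,0,0,0,0,0,0]}'
python3 plan.py 585 357 22 148.5
```

```text
time_s: 9.45
ee_pos: [656.5, -14.8, 175.7]
ee_rot: [-180.0, 0.2, -176.5]
force: [0.6, -0.9, 0.8]
gripper_width: 70.1
gripper_force: 0.0
time_s: 10.25
ee_pos: [655.6, -15.1, 173.7]
ee_rot: [-180.0, 0.0, -176.5]
force: [-0.2, -0.7, 2.2]
gripper_width: 40.1
gripper_force: 10.0
pos [655.6 -15.1 173.7] rot [-180.     0.  -176.5] w 40.1 t 10.2
spin 4.38 slide [8.48666667 9.34666667 5.05666667]
```

```bash
python3 -m jog '{"jaw":[30,30,30,30,30,30,30,30,30,30],"slide":[[0,0,-0.5],[0,0,-1],[0,0,-1],[0,0,-0.5],[0,0,0],[0,0,0],[0,0,0],[0,0,0],[0.9,1,0],[0.9,1,0]],"spin":[0,0,0,0.88,0.88,0.88,0.87,0.87,0,0]}'
python3 -m jog '{"jaw":[30,30,30,30,30,30,30,30,30,30],"slide":[[0.9,1,0],[0.9,1,0],[0.9,1,0],[0.9,1,0],[0.9,1,0],[0.9,1,0],[0.9,1,0],[0.39,0.35,1],[0,0,1],[0,0,0]],"spin":[0,0,0,0,0,0,0,0,0,0]}'
python3 plan.py 585 357 22 148.5
```

```text
time_s: 11.25
ee_pos: [640.5, 64.7, 262.5]
ee_rot: [-180.0, -0.1, 148.3]
force: [0.9, 0.1, -0.9]
gripper_width: 39.9
gripper_force: 10.0
time_s: 12.25
ee_pos: [582.0, 356.8, 197.8]
ee_rot: [-179.4, -0.3, 148.6]
force: [-0.4, -0.2, -0.8]
gripper_width: 39.5
gripper_force: 10.0
pos [582.  356.8 197.8] rot [-179.4   -0.3  148.6] w 39.5 t 12.2
spin 0.01 slide [-0.08333333  0.05666667  5.86      ]
```

```bash
python3 -m jog '{"jaw":[30,30,30,30,30,30,30,30,30],"slide":[[-0.08,0.03,1],[0,0,1],[0,0,1],[0,0,1],[0,0,1],[0,0,0.5],[0,0,0.2],[0,0,0],[0,0,0]],"spin":[0,0,0,0,0,0,0,0,0]}'
```

```text
time_s: 13.15
ee_pos: [588.7, 357.4, 34.3]
ee_rot: [179.8, 0.1, 148.5]
force: [-0.1, -0.4, 0.1]
gripper_width: 40.1
gripper_force: 10.0
```

```bash
python3 -m jog '{"jaw":[30,30,30,30,30,30],"slide":[[0.16,-0.06,0.2],[0,0,0.15],[0,0,0.08],[0,0,0],[0,0,0],[0,0,0]],"spin":[0,0,0,0,0,0]}'
```

```text
time_s: 13.75
ee_pos: [582.2, 358.0, 20.3]
ee_rot: [180.0, -0.0, 148.5]
force: [-2.5, -0.6, 5.6]
gripper_width: 40.2
gripper_force: 10.0
```

```bash
python3 -m jog '{"jaw":[60,91,91,91,91,91,91,91,91,91],"slide":[[0,0,0],[0,0,0],[0,0,0],[0,0,0],[0,0,-0.3],[0,0,-1],[0,0,-1],[0,0,-1],[0,0,-1],[0,0,-1]],"spin":[0,0,0,0,0,0,0,0,0,0]}'
python3 -m jog '{"jaw":[91,91,91,91,91,91,91,91,91,91],"slide":[[0,0,-1],[0,0,-1],[0,0,-1],[0,0,-1],[-0.3,-1,0],[-0.3,-1,0],[-0.3,-1,0],[-0.3,-1,0],[-0.3,-1,0],[-0.3,-1,0]],"spin":[-0.95,-0.95,-0.95,-0.9,0,0,0,0,0,0]}'
python3 -m jog '{"jaw":[91,91,91,91],"slide":[[-0.3,-1,0],[0,-1,0],[0,0,0],[0,0,0]],"spin":[0,0,0,0]}'
python3 plan.py 662 111 134 178.5
python3 -c "
from h import *
im=snap('wrist','w4')
snap('side','s4')"
```

```text
time_s: 14.75
ee_pos: [582.5, 357.8, 180.7]
ee_rot: [179.9, 0.0, 148.5]
force: [0.5, -0.2, 0.3]
gripper_width: 91.5
gripper_force: 0.0
time_s: 15.75
ee_pos: [631.8, 175.2, 299.4]
ee_rot: [180.0, 0.1, 178.5]
force: [-0.2, 0.2, 0.1]
gripper_width: 90.8
gripper_force: 0.0
time_s: 16.15
ee_pos: [639.1, 115.9, 299.2]
ee_rot: [179.9, 0.0, 178.4]
force: [0.4, -0.3, 0.4]
gripper_width: 90.7
gripper_force: 0.0
pos [639.1 115.9 299.2] rot [179.9   0.  178.4] w 90.7 t 16.1
spin -0.01 slide [-0.77       -0.14333333  5.50666667]
```

View pics/w4.png

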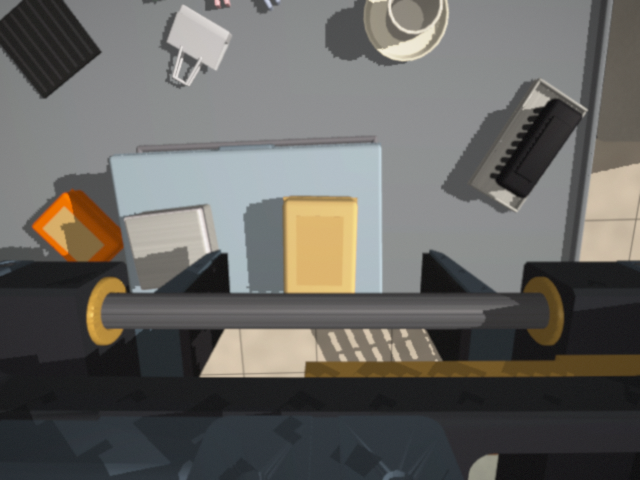

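The brush is in the tray at (540,147), bristles down. The soap spans columns 285–357 from row 197, and the tin is at (170,240).

```bash
python3 - <<'E'
from h import *
m=env.camera_model('wrist')
print('soap',onz(m,[(284.5,198),(357,198),(285.5,290),(356,290)],152).round(1))
im=cv2.imread('pics/w4.png'); h=cv2.cvtColor(im,cv2.COLOR_BGR2HSV)
k=((h[...,1]>70)&(h[...,0]<30)&(h[...,2]>120)).astype(np.uint8); k[:, :240]=0;k[:,420:]=0;k[292:]=0
c=max(cv2.findContours(k,0,1)[0],key=cv2.contourArea);P=onz(m,c.reshape(-1,2),152)[:,:2];r=cv2.minAreaRect(P.astype(np.float32));print(r,P.min(0),P.max(0))
print('tin',onz(m,[(124,218),(207,206)],156).round(1))
E
```

```text
soap [[618.3  83.6 152. ]
 [620.  144.7 152. ]
 [701.   80.3 152. ]
 [702.7 143.3 152. ]]
((660.3316040039062, 111.9382553100586), (63.00672149658203, 85.66734313964844), 87.80471801757812) [616.77856662  78.91423057] [703.61183877 144.69689745]
tin [[631.  -52.7 156. ]
 [622.7  18.8 156. ]]
```

```bash
python3 -m jog '{"jaw":[91,91,91,91,91,91,91,91],"slide":[[-0.75,-0.1,0.5],[0,0,1],[0,0,1],[0,0,1],[0,0,1],[0,0,0.8],[0,0,0.2],[0,0,0]],"spin":[0.05,0,0,0,0,0,0,0]}' 20
python3 -m jog '{"jaw":[50,50,50,50,50,50,50,50],"slide":[[0,0,0],[0,0,0],[0,0,0],[0,0,0],[0,0,0],[0,0,0],[0,0,0],[0,0,0]],"spin":[0,0,0,0,0,0,0,0]}'
python3 plan.py 572 -351 22 166
```

```text
time_s: 17.05
ee_pos: [661.1, 113.6, 132.9]
ee_rot: [-180.0, -0.1, 178.1]
force: [0.3, -0.1, 0.4]
gripper_width: 91.0
gripper_force: 0.0
time_s: 17.85
ee_pos: [662.1, 112.4, 134.7]
ee_rot: [-180.0, 0.1, 178.1]
force: [0.1, -2.0, 5.3]
gripper_width: 63.7
gripper_force: 20.0
pos [662.1 112.4 134.7] rot [-1.800e+02  1.000e-01  1.781e+02] w 63.7 t 17.9
spin 1.51 slide [ -0.82333333 -15.71333333   3.75666667]
```

```bash
python3 -m jog '{"jaw":[50,50,50,50,50,50,50,50,50,50],"slide":[[0,0,-0.5],[0,0,-1],[0,0,-1],[0,0,-1],[0,0,-0.5],[0,-1,0],[0,-1,0],[0,-1,0],[0,-1,0],[0,-1,0]],"spin":[0,0,0,0.75,0.75,0,0,0,0,0]}'
python3 -m jog '{"jaw":[50,50,50,50,50,50,50,50],"slide":[[0,-1,0],[0,-1,0],[0,-1,0],[-0.4,-1,0],[-0.4,-1,0],[0,-1,0],[0,0,0],[0,0,0]],"spin":[0,0,0,0,0,0,0,0]}'
python3 - <<'E'
from h import *
m=env.camera_model('wrist'); im=snap('wrist','w5')[:,:,::-1].copy()
E
python3 plan.py 572 -351 22 166
```

```text
time_s: 18.85
ee_pos: [624.5, -33.7, 252.4]
ee_rot: [180.0, -0.1, 166.1]
force: [0.3, -0.2, -2.3]
gripper_width: 63.7
gripper_force: 20.0
time_s: 19.65
ee_pos: [604.9, -213.5, 252.4]
ee_rot: [179.9, -0.1, 166.0]
force: [-0.5, 0.2, -1.6]
gripper_width: 63.7
gripper_force: 20.0
pos [ 605.1 -212.8  252.7] rot [ 1.799e+02 -1.000e-01  1.661e+02] w 63.7 t 19.7
spin 0.01 slide [-0.04333333 -4.73666667  7.69      ]
```

View pics/w5.png

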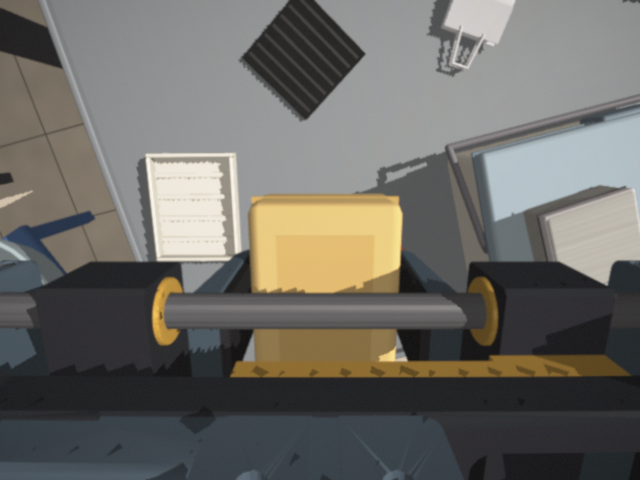

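The soap is held, and the whole dish is visible with corners (145,155), (236,153), (241,262) and (155,262). Three mat corners are visible at (364,52), (304,120) and (240,58).

```bash
python3 - <<'E'
from h import *
m=env.camera_model('wrist')
P=onz(m,[(145.5,154.5),(236,153.5),(241,262),(155,262)],18)[:,:2];print(P.round(1),P.mean(0).round(1))
e=P[3]-P[0]+P[2]-P[1];print('yaw',np.degrees(np.arctan2(e[1],e[0])),np.linalg.norm(P[0]-P[1]),np.linalg.norm(P[0]-P[3]))
Q=onz(m,[(364,52),(304,120),(240,58)],5)[:,:2];print('mat',Q.round(1),((Q[0]+Q[2])/2).round(1),np.linalg.norm(Q[0]-Q[1]),np.linalg.norm(Q[1]-Q[2]),np.degrees(np.arctan2(*(Q[1]-Q[2])[::-1])),np.degrees(np.arctan2(*(Q[0]-Q[1])[::-1])))
E
```

```text
[[ 507.4 -382.3]
 [ 529.7 -289.6]
 [ 644.9 -319.1]
 [ 621.6 -413.1]] [ 575.9 -351. ]
yaw -14.740249708304678 95.36670057840848 118.24246757025261
mat [[ 463.6 -135.9]
 [ 513.5 -212.3]
 [ 438.4 -260.5]] [ 451.  -198.2] 91.20769339134569 89.16566019548372 32.68159586925563 123.1246996628535
```

```bash
python3 -m jog '{"jaw":[50,50,50,50,50,50,50,50,50,50],"slide":[[-0.15,-1,0],[0,-1,0],[0,-1,0],[0,-1,0],[0,-0.71,0.5],[0,0,1],[0,0,1],[0,0,1],[0,0,1],[0,0,1]],"spin":[0.07,0,0,0,0,0,0,0,0,0]}'
python3 -m jog '{"jaw":[50,50,50,50,50,50],"slide":[[0,0,1],[0,0,0.5],[0,0,0],[0,0,0],[0,0,0],[0,0,0]],"spin":[0,0,0,0,0,0]}'
python3 plan.py 574 -351 21.5 165.5
```

```text
time_s: 20.7
ee_pos: [575.2, -349.7, 87.3]
ee_rot: [180.0, -0.0, 165.6]
force: [0.5, 0.2, -2.0]
gripper_width: 63.7
gripper_force: 20.0
time_s: 21.3
ee_pos: [575.7, -351.9, 45.4]
ee_rot: [-179.9, 0.2, 165.5]
force: [0.0, -0.3, -0.3]
gripper_width: 64.0
gripper_force: 20.0
pos [ 575.7 -351.9   45.4] rot [-179.9    0.2  165.5] w 64.0 t 21.3
spin 0.0 slide [0.06       0.01333333 0.79666667]
```

```bash
python3 -m jog '{"jaw":[50,50,50,50,50,50],"slide":[[0.04,0.01,0.4],[0,0,0.25],[0,0,0.12],[0,0,0],[0,0,0],[0,0,0]],"spin":[0,0,0,0,0,0]}'
```

```text
time_s: 21.9
ee_pos: [572.9, -350.4, 21.4]
ee_rot: [180.0, -0.1, 165.5]
force: [-3.2, 2.0, 8.2]
gripper_width: 63.9
gripper_force: 20.0
```

```bash
python3 -m jog '{"jaw":[70,91,91,91,91,91,91,91,91,91],"slide":[[0,0,0],[0,0,0],[0,0,0],[0,0,-0.3],[0,0,-1],[0,0,-1],[0,0,-1],[0,0,-1],[0,0,-1],[0,0,-1]],"spin":[0,0,0,0,0,0,0,0,0,0]}'
python3 -m jog '{"jaw":[91,91,91,91,91,91,91,91,91,91],"slide":[[0,0,-1],[0,0,-1],[0,0,-1],[-0.3,1,0],[-0.3,1,0],[-0.3,1,0],[-0.3,1,0],[-0.3,1,0],[-0.3,1,0],[-0.3,1,0]],"spin":[-0.75,-0.75,-0.75,0,0,0,0,0,0,0]}'
python3 -m jog '{"jaw":[91,91,91,91,91,91],"slide":[[-0.3,1,0],[0,1,0],[0,1,0],[0,0.9,0],[0,0,0],[0,0,0]],"spin":[0,0,0,0,0,0]}'
python3 -c "
from h import *
snap('wrist','w6');snap('top','t6')
import subprocess
im=cv2.imread('pics/t6.png');w=cv2.imread('pics/w6.png')
cv2.imwrite('pics/c6.png',np.vstack([w[:330]]));print(env.state()['ee_pos'])"
```

```text
time_s: 22.9
ee_pos: [573.5, -350.7, 211.3]
ee_rot: [-180.0, 0.0, 165.5]
force: [0.5, -0.7, -0.1]
gripper_width: 91.3
gripper_force: 0.0
time_s: 23.9
ee_pos: [623.7, -136.1, 300.1]
ee_rot: [-180.0, 0.0, -176.5]
force: [1.1, 0.2, -0.1]
gripper_width: 90.9
gripper_force: 0.0
time_s: 24.5
ee_pos: [625.4, -19.9, 299.9]
ee_rot: [-180.0, 0.0, -176.4]
force: [-1.0, -0.5, 0.5]
gripper_width: 91.3
gripper_force: 0.0
[625.49743883 -20.93770682 299.68717523]
```

View pics/w6.png

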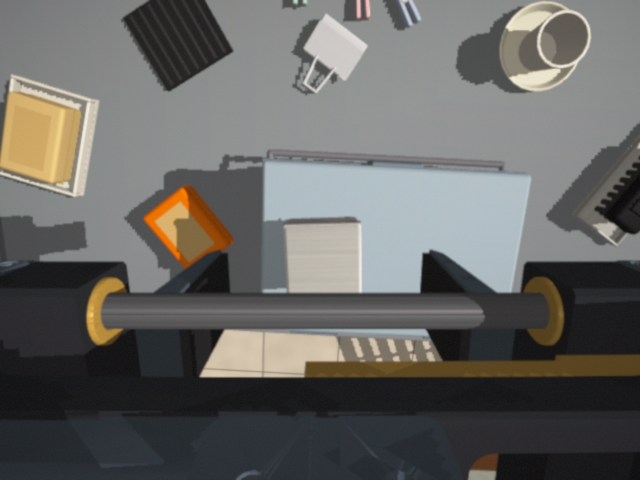

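The soap sits in the dish at (40,135). The tin's top face spans columns 284–361 from row 222.

```bash
python3 - <<'E'
from h import *
m=env.camera_model('wrist')
print('tin',onz(m,[(284.5,223),(361,222),(288,290),(361,290)],156).round(1))
M=onz(m,[(122.5,20),(232,50),(169.5,90)],5)[:,:2];print('mat',M.round(1), 'center from opp/adjacent', ((M[0]+M[1])/2).round(1))
m=env.camera_model('top'); im=cv2.imread('pics/t6.png'); h=cv2.cvtColor(im,cv2.COLOR_BGR2HSV)
def R(n,k,roi,z):
    x0,y0,x1,y1=roi;q=np.zeros(k.shape,np.uint8);q[y0:y1,x0:x1]=k[y0:y1,x0:x1]
    c=max(cv2.findContours(q,0,1)[0],key=cv2.contourArea).reshape(-1,2);P=onz(m,c,z)[:,:2].astype(np.float32);r=cv2.minAreaRect(P);print(n,np.round(r[0],1),np.round(r[1],1),round(r[2],1))
R('soap',(h[...,1]>70)&(h[...,0]<30),(440,180,515,265),40)
R('mat',h[...,2]<70,(370,240,445,310),5)
R('dish',(im[...,2]>=im[...,0])&(h[...,2]>110),(435,180,510,262),18)
E
```

```text
tin [[628.6 -55.3 156. ]
 [623.8   9.3 156. ]
 [689.  -50.1 156. ]
 [685.1  14.4 156. ]]
mat [[ 439.8 -259.6]
 [ 464.3 -136.5]
 [ 511.4 -209. ]] center from opp/adjacent [ 452.1 -198.1]
soap [ 573.  -347.7] [71.9 92.4] 75.3
mat [ 463.5 -181.5] [157.  135.6] 13.2
dish [ 572.1 -351. ] [ 99.7 125.7] 76.5
```

```bash
python3 -m jog '{"jaw":[91,91,91,91,91,91,91,91,91],"slide":[[-1,-0.07,0],[-0.08,0,1],[0,0,1],[0,0,1],[0,0,1],[0,0,1],[0,0,0.5],[0,0,0.2],[0,0,0]],"spin":[-0.12,0,0,0,0,0,0,0,0]}' 15
python3 -m jog '{"jaw":[50,50,50,50,50,50,50,50],"slide":[[0,0,0],[0,0,0],[0,0,0],[0,0,0],[0,0,0],[0,0,0],[0,0,0],[0,0,0]],"spin":[0,0,0,0,0,0,0,0]}'
python3 plan.py 450 -198 13 212.8
```

```text
time_s: 25.5
ee_pos: [657.7, -21.0, 127.8]
ee_rot: [180.0, -0.1, -175.6]
force: [0.5, 0.0, -0.7]
gripper_width: 90.9
gripper_force: 0.0
time_s: 26.3
ee_pos: [658.3, -20.1, 129.4]
ee_rot: [-180.0, 0.1, -175.5]
force: [-0.2, -0.5, 6.4]
gripper_width: 66.2
gripper_force: 14.9
pos [658.3 -20.1 129.4] rot [-1.800e+02  1.000e-01 -1.755e+02] w 66.2 t 26.3
spin -3.54 slide [ 9.05       -1.22333333  3.88      ]
```

```bash
python3 -m jog '{"jaw":[50,50,50,50,50,50,50,50,50,50],"slide":[[0,0,-0.5],[0,0,-1],[0,0,-1],[0,0,-1],[0,0,-0.5],[0,0,0],[0,0,0],[0,0,0],[0,0,0],[0,0,0]],"spin":[0,0,0,0.96,0.96,0.96,0.96,0.96,0.96,0.96]}'
python3 -m jog '{"jaw":[50,50,50,50,50,50,50,50,50,50],"slide":[[-0.2,-1,0],[-0.2,-1,0],[-0.2,-1,0],[-0.2,-1,0],[-0.2,-1,0],[-0.2,-1,0],[0,-1,0],[0,-1,0],[0,-1,1],[0,0,1]],"spin":[0.98,0,0,0,0,0,0,0,0,0]}'
python3 -m jog '{"jaw":[50,50,50,50,50,50],"slide":[[0,0,1],[0,0,1],[0,0,1],[0,0,0],[0,0,0],[0,0,0]],"spin":[0,0,0,0,0,0]}'
python3 plan.py 450 -198 14.4 122.8
python3 -c "
from h import *
snap('wrist','w7');snap('side','s7')
a=cv2.imread('pics/w7.png');b=cv2.imread('pics/s7.png')
cv2.imwrite('pics/c7.png',np.hstack([cv2.resize(a,(460,345)),cv2.resize(b[300:450,200:350],(340,345))]))"
```

```text
time_s: 27.3
ee_pos: [657.4, -20.0, 247.3]
ee_rot: [-179.9, -0.1, 130.4]
force: [-0.4, -0.4, -1.4]
gripper_width: 65.8
gripper_force: 14.9
time_s: 28.3
ee_pos: [451.0, -200.9, 188.0]
ee_rot: [-179.9, 0.0, 122.7]
force: [0.6, -0.3, -2.3]
gripper_width: 66.4
gripper_force: 14.9
time_s: 28.9
ee_pos: [454.9, -200.1, 99.9]
ee_rot: [179.9, 0.1, 122.9]
force: [0.1, 0.1, -1.8]
gripper_width: 66.1
gripper_force: 14.9
pos [ 454.9 -200.1   99.9] rot [1.799e+02 1.000e-01 1.229e+02] w 66.1 t 28.9
spin 0.01 slide [ 0.14666667 -0.1         2.85      ]
```

View pics/c7.png

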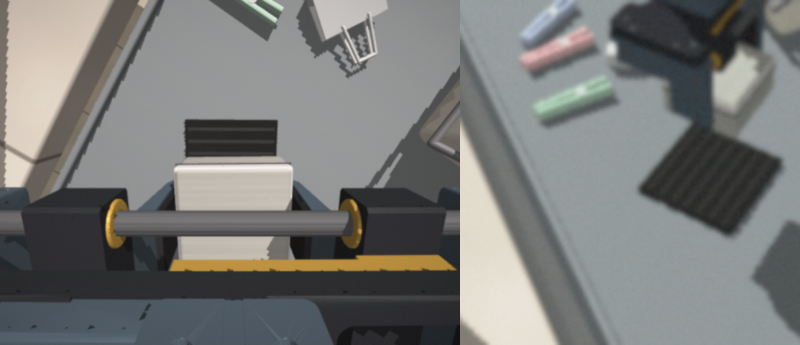

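The tin is held square to the mat. The mat's front edge runs from (256,168) to (385,167) in the wrist picture, so I'll refine its position from that edge.

```bash
python3 - <<'E'
from h import *
m=env.camera_model('wrist'); im=cv2.imread('pics/w7.png')
k=(im.max(2)<62).astype(np.uint8);k[:150]=0;k[218:]=0;k[:,:235]=0;k[:,400:]=0
c=max(cv2.findContours(k,0,1)[0],key=cv2.contourArea);x,y,w,h=cv2.boundingRect(c);print(x,y,w,h)
P=onz(m,[(256,168.4),(385.4,167),(x,y+3),(x+w,y+3)],5)[:,:2]
s=env.state();t=np.radians(122.8);ax=np.array([np.cos(t),np.sin(t)]);ay=np.array([np.sin(t),-np.cos(t)])
print(P.round(1), 'len',np.linalg.norm(P[0]-P[1]))
for a,b in ((0,1),(2,3)):
    d=P[b]-P[a]; print('edge ang',np.degrees(np.arctan2(d[1],d[0])),'centre',((P[a]+P[b])/2-45*ax).round(1))
# tin top edge in wrist cam, full-res
Q=onz(m,[(243.5,229),(406,228)],s['ee_pos'][2]-9.4+36)[:,:2];print('tin centre', (Q.mean(0)-33*ax).round(1),'tcp',s['ee_pos'].round(1),np.linalg.norm(Q[0]-Q[1]))
E
```

```text
257 167 129 51
[[ 389.6 -185.2]
 [ 464.4 -135.8]
 [ 390.7 -185.8]
 [ 465.9 -137.3]] len 89.58733320671213
edge ang 33.4427056641032 centre [ 451.4 -198.3]
edge ang 32.83059372103721 centre [ 452.7 -199.3]
tin centre [ 455.4 -199.8] tcp [ 454.8 -200.1  100. ] 63.43990631045317
```

```bash
python3 -m jog '{"jaw":[50,50,50,50,50,50,50],"slide":[[0.11,-0.07,1],[0,0,1],[0,0,0.5],[0,0,0.1],[0,0,0],[0,0,0],[0,0,0]],"spin":[-0.01,0,0,0,0,0,0]}'
python3 plan.py 451.3 -198.5 14.4 123
```

```text
time_s: 29.7
ee_pos: [451.2, -198.4, 21.6]
ee_rot: [179.9, 0.1, 123.0]
force: [0.9, 0.7, -1.6]
gripper_width: 65.9
gripper_force: 14.9
pos [ 451.2 -198.4   21.6] rot [1.799e+02 1.000e-01 1.230e+02] w 65.9 t 29.7
spin -0.01 slide [-0.00333333  0.00333333  0.24      ]
```

Then release, rise, and back off to check.

```bash
python3 -m jog '{"jaw":[50,50,50,50,50,50],"slide":[[0,0,0.12],[0,0,0.1],[0,0,0.03],[0,0,0],[0,0,0],[0,0,0]],"spin":[0,0,0,0,0,0]}'
python3 -m jog '{"jaw":[70,91,91,91,91,91,91,91,91,91],"slide":[[0,0,0],[0,0,0],[0,0,0],[0,0,-0.3],[0,0,-1],[0,0,-1],[0,0,-1],[0,0,-1],[0,0,-1],[0,0,-1]],"spin":[0,0,0,0,0,0,0,0,0,0]}'
python3 -m jog '{"jaw":[91,91,91,91,91,91,91,91],"slide":[[-1,0,-1],[-1,0,-1],[-1,0,0],[-1,0,0],[0,0,0],[0,0,0],[0,0,0],[0,0,0]],"spin":[0,0,0,0,0,0,0,0]}'
python3 -c "
from h import *
np.save('w8.npy',env.camera_model('wrist')['camera_from_world'])
snap('wrist','w8');snap('side','s8')"
```

```text
time_s: 30.3
ee_pos: [450.6, -198.2, 14.0]
ee_rot: [180.0, 0.1, 123.0]
force: [-1.5, 1.1, 8.8]
gripper_width: 65.9
gripper_force: 15.0
time_s: 31.3
ee_pos: [450.0, -197.9, 203.8]
ee_rot: [180.0, 0.0, 123.0]
force: [0.3, -0.9, -0.3]
gripper_width: 91.2
gripper_force: 0.0
time_s: 32.1
ee_pos: [515.0, -297.8, 262.3]
ee_rot: [180.0, -0.0, 123.0]
force: [0.8, -0.1, 0.1]
gripper_width: 91.0
gripper_force: 0.0
```

View pics/w8.png

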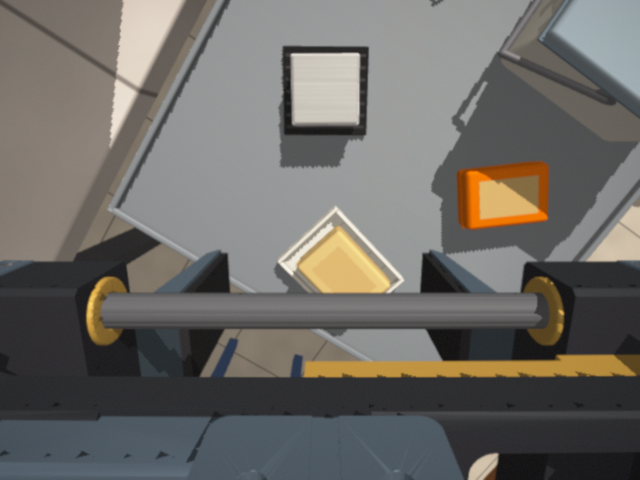

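View pics/s8.png

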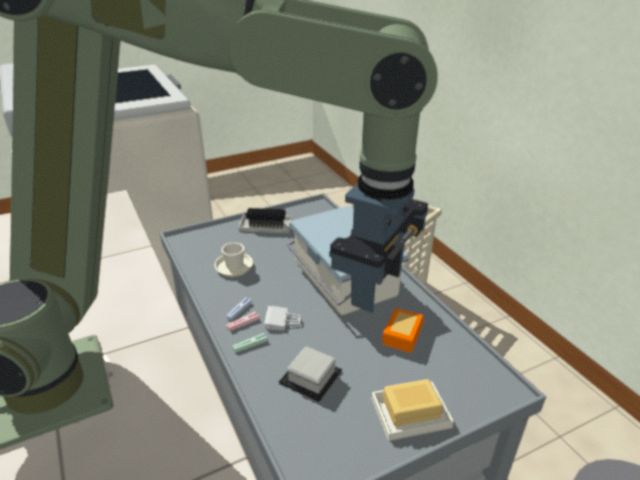

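Everything is home and upright. In the wrist view the mat spans columns 282–368 and rows 46–135, with the tin top at 290–360 × 53–126. I'll check the centring and the soap with numbers.

```bash
python3 - <<'E'
from h import *
m=dict(env.camera_model('wrist'),camera_from_world=np.load('w8.npy'))
im=cv2.imread('pics/w8.png'); h=cv2.cvtColor(im,cv2.COLOR_BGR2HSV)
def R(n,k,roi,z):
    x0,y0,x1,y1=roi;q=np.zeros(k.shape,np.uint8);q[y0:y1,x0:x1]=k[y0:y1,x0:x1]
    c=max(cv2.findContours(q,0,1)[0],key=cv2.contourArea);c=cv2.boxPoints(cv2.minAreaRect(c)) if n!='soap' else c.reshape(-1,2)
    r=cv2.minAreaRect(onz(m,c,z)[:,:2].astype(np.float32));print(n,np.round(r[0],1),np.round(r[1],1),round(r[2],1))
V=h[...,2]
R('mat',V<62,(270,35,380,145),5)
R('tin',V>170,(280,40,372,140),41)
R('soap',(h[...,1]>70)&(h[...,0]<30),(270,200,410,293),40)
print('dish corners',onz(m,[(336,207),(278,263),(404,279)],18).round(1))
E
```

```text
mat [ 451.2 -197.6] [91.8 87.8] 33.0
tin [ 451.5 -199.1] [67.6 64.5] 32.1
soap [ 573.4 -348.2] [67.2 92.1] 76.0
dish corners [[ 528.1 -293.7   18. ]
 [ 507.9 -384.2   18. ]
 [ 640.7 -321.4   18. ]]
```

```bash
python3 -c "
from workcell import env
print(env.job_done())"
```

```text
the job is handed in; nothing more can be done
None
```

The job is handed in: the cup is in the saucer, the brush is bristles down in the tray, the soap is in its dish, and the tin is on the mat within about 2 mm of centre; the last pictures show all four upright and the bucket still standing in its place, at about 32 s of the 109 s limit.

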